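# Set the fence board for trimming clay tiles

## Task

Set up the tile-trimming board. First slide the tall round stop along its track until it lines up with the brass pointer, then swing the pivoted ruler round until it rests against the stop, and only then slide the low capped keeper up against the ruler's other side so that the ruler is trapped between the two. Last, push the clay tile across the board until one side lies flush against the ruler, keeping the stop at the pointer and leaving the cup, bowl and jar alone.

Things in the scene. Friction and masses are not known exactly. Their poses are not given: they have to be found in the camera images.
- board: Plywood board fixed to the bench, 255 x 425 mm, 20 mm thick (top 20 mm above the bench). Origin on the bench directly under the ruler's pivot pin, which is 45 mm in from the board's near edge and midway along it; x points away across the board (to its far edge at x = 210 mm), y along its length to the left, z up. One straight flush track runs along board y at board x = 140 mm. The pin's round head, 28 mm across, tops out 45 mm above the bench.
- stop_axis (a point): Stop: plain aluminium round post, 24 mm across, 48 mm tall, sliding on the track between board y = +170 mm and -30 mm; starts towards the left (+y) end. This point is on its axis at the board's top surface. It stays where it is left and takes about 6 N to slide; pushed harder through the ruler it will slip.
- keeper_axis (a point): Keeper: black plastic round post, stem 24 mm across up to 22 mm, cap 36 mm across, 34 mm tall in all, sliding on the same track between board y = -190 mm and +30 mm; starts at the right (-y) end. This point is on its axis at the board's top surface. It takes about 4 N to slide and stays where it is left.
- tag: Brass pointer fixed on the board: a 36 mm wide, 4 mm thick clip on the far edge with a thin 6 mm wide tongue reaching towards the track. Origin on the track's centre line at the board's top, exactly where the stop's axis belongs; axes parallel to the board's.
- ruler: Loose flat aluminium ruler lying on the board, 210 x 36 mm, 10 mm thick, with a hole over the headed pivot pin (about 1 mm play), so it only swings. Origin at the hole's centre on its underside; x along the ruler to its free end at x = 185 mm (the short end is at -25 mm), long edges at y = +18 and -18 mm. Starts swung to the right (-y). It rests on the stop when the stop's axis is at ruler y = +30 mm, and on the keeper when the keeper's axis is at ruler y = -30 mm.
- tile_center (a point): Fired clay tile, 80 x 80 mm, 10 mm thick, about 0.13 kg, lying loose on the board left (+y) of the ruler, between the pivot and the track, turned up to 0.25 rad from the board. This point is its centre, half-way up; x and y are parallel to its sides, z up. Flush with the ruler, its centre is at ruler y = +58 mm.
- cup: Bystander: dark red cup, 90 mm across, 100 mm tall, on the bench to the right. Origin at the centre of its underside.
- bowl: Bystander: white bowl, 130 mm across, 55 mm tall, on the bench to the left. Origin at the centre of its underside.
- jar: Bystander: closed jar, 64 mm across, 70 mm tall, on the bench to the right. Origin at the centre of its underside.
Mind the look-alikes: they are no part of the job. Of the things that look like the part that bears tile_center, the smallest one is meant.

How it is judged:
By the outcome, as a careful person would: the job done as asked, in the order asked, and still so for the second after the job is handed in, with the robot touching nothing.
It also fails if it takes over 58 s, if anything falls off the work surface, if the arm or the gripper's body presses on something with over 40 N, if the wrist force passes 120 N, or if a joint passes its speed limit or range.

## Robot

A 6-joint arm with a two-finger parallel gripper is mounted at the origin on the work surface. World frame = base frame: x ahead of the robot, y to its left, z up, the work surface at z = 0. Lengths are in m, angles in rad, forces in N, time in s.
With the tool pointing down it reaches from about 0.3 to 0.875 m from the base axis. Payload 6.4 kg.
Tool frame: the origin (TCP) lies between the finger pads; the fingertips stand ctrl.finger_overhang ahead of it and the grasp point (between the pads) is the TCP (ctrl.finger_overhang is the distance from the TCP to the fingertips, in m); z points along the fingers, y is the direction in which the jaws open and shut (so a half turn about z gives the same grasp; the last joint's range is limited). The gripper opens to 85 mm and grips with 20 to 120 N. Pads are 22 mm wide; open, the fingers measure 114 mm over their backs; the gripper's body (76 mm by 85 mm) begins 54 mm behind the grasp point. The pads swing forward as they close: fully open they stand 13 mm farther back than shut.
Start: joints at [1.095, 0.181, 1.607, -0, 1.354, -0.206], TCP at [0.153, 0.554, 0.25] pointing down, gripper open.
Joint ranges: [-2.99, 2.99], [-0.89, 2.07], [0.3, 2.58], [-1.14, 4.28], [0, 2.63], [-3.12, 3.12]. Speed limits (rad/s): [2.57, 2.57, 3.01, 3.14, 3.14, 3.14].

## Interface

Orientations are given as a unit quaternion [w, x, y, z].
In Python, from bench import ctrl gives the robot as it stands.
- The arm moves only by the shell command python3 -m inch 'ROWS' [OPENING]. ROWS is JSON, a list of rows, each an object with "travel": the shift along the tool's x, y, z in mm, a list of three; "twist": the turn about the tool's z in rad. A call has 1 to 5 rows; each row is the pose to reach, as a shift and turn from the pose commanded when the call began, along the tool's axes at that moment; what a row does not reach only later rows make up. A row lasts 1/12 s, in which the tool goes at most 41.7 mm and 7.16 degrees, less where a joint would pass 70% of its speed; a pose out of reach is approached as far as the arm can. A call with a gripper value outside its range is refused whole. OPENING is the closure in counts, from 0 (fully open) to 255 (shut), set as the call begins (- or left out, the last holds). The fingers move at their own pace and stop on an object; the grip force is fixed at half the most. Time passes only in rows, so rows that repeat a pose let the fingers close. It gives the time, the measured TCP pose, the force and the opening at its end, in the units of the state.
- ctrl.get_obs(): the state, without advancing time (a new reading comes with each control period).
- ctrl.camera(name): name is "scene" or "top" or "wrist"; returns a dict with "img" (400x640x3 uint8, blue, green, red), "mtx" (3x3 intrinsics, pixels), "extrinsics" (4x4, takes a point from camera to world coordinates). Camera axes: x right, y down, z forward; pixel columns grow to the right and rows downward; lengths in m; the calibration is good to about 2 mm. The wrist camera is an equidistant fisheye: a pixel r from the principal point sees the ray r / f radians off the axis. A picture is of the moment at which its call begins. There is no depth.
- ctrl.hand_in(): hands the job in, once; it reports no verdict.
The state is a dict: "time_s": time; "q": joint angles; "dq": joint speeds; "joint_efforts": joint torques, N m; "eef_pos": TCP position; "eef_rot": TCP orientation; "wrist_force": force on the tool from outside, world axes, zero at the start; "torque": the same for the moment, N m; "opening": opening from 0.0 (shut) to 1.0 (fully open).
Only numpy, scipy, OpenCV 4.12 (cv2) and the standard library are available. Lean on these libraries where they do the work, as an engineer would, in place of code of your own. Each camera call takes 0.05 s, during which the arm holds its last target. There are 200 camera calls.

## Working session

There is one attempt and no reset: what is moved stays moved. The work goes in short steps, Python scripts to look and compute and a shell command to move; the robot and the scene stay as the last step left them, time stands still between calls to the robot, and variables do not carry over. Pictures are saved under pics/ and viewed, about 8 in all and at most 12, crops included, and the job is handed in when it is done.

```bash
mkdir -p pics; ls; python3 - <<'E'
from bench import ctrl
import cv2,numpy as np
o=ctrl.get_obs();print({k:np.round(v,3).tolist() for k,v in o.items()},ctrl.finger_overhang)
for n in("scene","top"):
    c=ctrl.camera(n);cv2.imwrite(f"pics/{n}0.png",c["img"]);print(n,np.round(c["mtx"],1).tolist(),np.round(c["extrinsics"],3).tolist())
E
```

```text
pics
{'time_s': 0.0, 'q': [1.095, 0.182, 1.608, -0.0, 1.354, -0.206], 'dq': [0.0, 0.0, -0.001, 0.001, -0.001, -0.0], 'joint_efforts': [-0.001, -44.487, -35.134, -0.0, 0.009, 0.0], 'eef_pos': [0.153, 0.554, 0.249], 'eef_rot': [-0.0, 0.134, 0.991, -0.001], 'wrist_force': [0.134, -0.375, 0.404], 'torque': [-0.038, -0.008, 0.014], 'opening': 0.999} 0.019
scene [[403.3, 0.0, 316.2], [0.0, 403.3, 197.7], [0.0, 0.0, 1.0]] [[-0.088, 0.732, -0.675, 1.309], [0.996, 0.057, -0.068, 0.063], [-0.011, -0.679, -0.734, 0.81], [0.0, 0.0, 0.0, 1.0]]
top [[501.6, 0.0, 319.3], [0.0, 501.6, 205.5], [0.0, 0.0, 1.0]] [[0.012, -0.994, 0.105, 0.455], [-1.0, -0.011, 0.014, -0.013], [-0.012, -0.105, -0.994, 1.646], [0.0, 0.0, 0.0, 1.0]]
```

View pics/scene0.png

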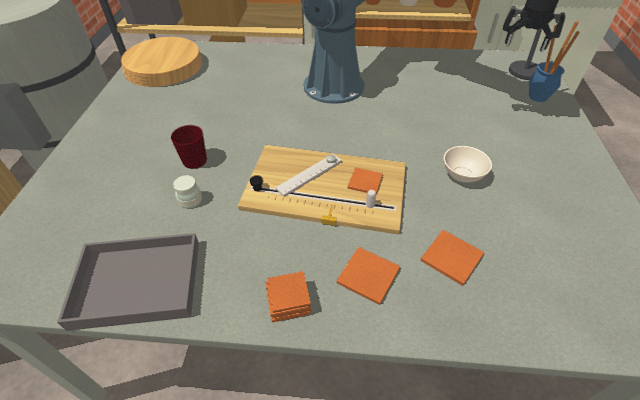

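View pics/top0.png

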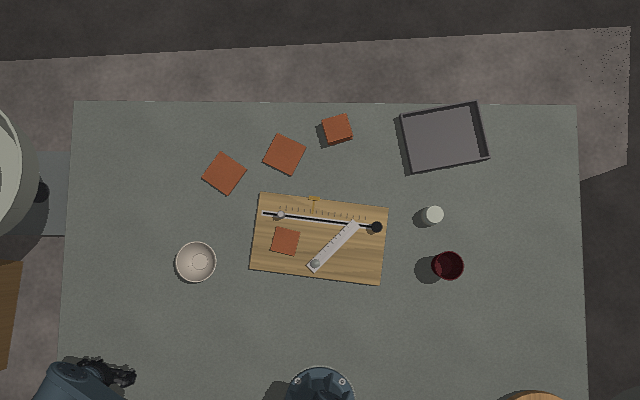

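The top view shows four tile-like things: (224,173), (284,155), a stack at (337,129), and the small one on the board at (285,241). I choose the one on the board, the smallest. The stop is at (281,215), the keeper (376,227), the pointer (314,199) and the pin (315,264).

```bash
cat > h.py <<'E'
from bench import ctrl
import cv2,numpy as np
def ray(c,uv,z):
    """pixel -> world point on plane z"""
    K,E=c["mtx"],c["extrinsics"]; d=E[:3,:3]@np.linalg.solve(K,[uv[0],uv[1],1.]); o=E[:3,3]
    return o+d*(z-o[2])/d[2]
def blobs(c,lo,hi,box,amin=8):
    """HSV-mask contours inside box (x0,y0,x1,y1), largest first"""
    m=cv2.inRange(cv2.cvtColor(c["img"],cv2.COLOR_BGR2HSV),lo,hi); k=np.zeros_like(m)
    x0,y0,x1,y1=box; k[y0:y1,x0:x1]=m[y0:y1,x0:x1]
    cs=cv2.findContours(k,cv2.RETR_EXTERNAL,cv2.CHAIN_APPROX_NONE)[0]
    return sorted([q for q in cs if cv2.contourArea(q)>=amin],key=cv2.contourArea,reverse=True)
def two(ca,a,cb,b):
    """closest point of two rays, and gap"""
    def od(c,u):
        d=c["extrinsics"][:3,:3]@np.linalg.solve(c["mtx"],[u[0],u[1],1.]);return c["extrinsics"][:3,3],d/np.linalg.norm(d)
    (p,d),(q,e)=od(ca,a),od(cb,b)
    s=np.linalg.lstsq(np.c_[d,-e],q-p,rcond=None)[0]; A,B=p+s[0]*d,q+s[1]*e
    return (A+B)/2,np.linalg.norm(A-B)
E
python3 - <<'E'
from h import *
t=ctrl.camera("top");s=ctrl.camera("scene")
hs=cv2.cvtColor(t["img"],cv2.COLOR_BGR2HSV)
for n,u in dict(wood=(340,275),tile=(285,241),brass=(314,199),stop=(281,215),ruler=(335,245),keeper=(376,227)).items(): print(n,hs[u[1],u[0]])
hs2=cv2.cvtColor(s["img"],cv2.COLOR_BGR2HSV)
for n,u in dict(wood=(280,210),tile=(366,181),brass=(329,219),stop=(371,196)).items(): print(n,hs2[u[1],u[0]])
for c,box,nm in((t,(240,180,400,300),"t"),(s,(230,140,415,240),"s")):
    x0,y0,x1,y1=box; cv2.imwrite(f"pics/{nm}crop.png",cv2.resize(c["img"][y0:y1,x0:x1],None,fx=4.3,fy=4.3,interpolation=cv2.INTER_CUBIC))
E
```

```text
wood [ 18 100 133]
tile [ 10 152 134]
brass [ 20 150 148]
stop [ 11  17 168]
ruler [ 14  17 162]
keeper [105  15  35]
wood [ 19 123 218]
tile [ 12 180 212]
brass [ 21 195 218]
stop [ 15  27 167]
```

View pics/tcrop.png

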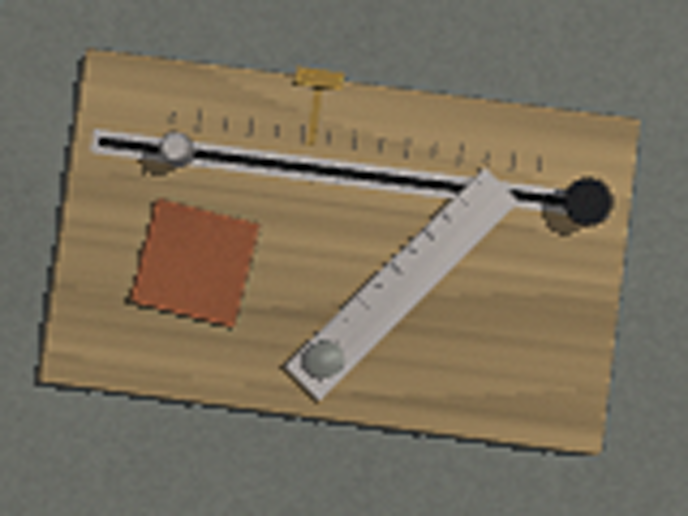

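View pics/scrop.png

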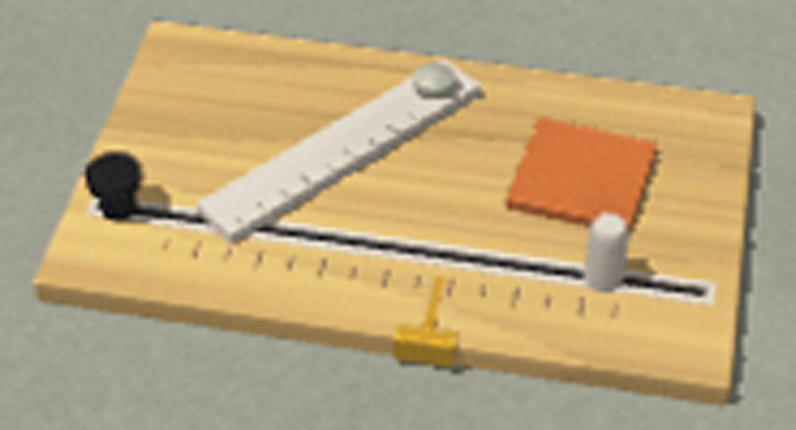

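```bash
cat >> h.py <<'E'
def Rz(a): return np.array([[np.cos(a),-np.sin(a)],[np.sin(a),np.cos(a)]])
def measure(c,box,z=.02):
    m=cv2.inRange(cv2.cvtColor(c["img"],cv2.COLOR_BGR2HSV),(8,70,60),(26,255,255)); k=np.zeros_like(m)
    x0,y0,x1,y1=box;k[y0:y1,x0:x1]=m[y0:y1,x0:x1]
    q=max(cv2.findContours(k,cv2.RETR_EXTERNAL,cv2.CHAIN_APPROX_NONE)[0],key=cv2.contourArea)
    return np.array([ray(c,p[0],z)[:2] for p in q],np.float32)
E
python3 - <<'E'
from h import *
t=ctrl.camera("top");s=ctrl.camera("scene")
B=(240,180,400,300)
for c,b in((t,B),(s,(230,140,415,240))):
    r=cv2.minAreaRect(measure(c,b)); print("board rect",np.round(r[0],4),np.round(r[1],4),r[2])
    p=measure(c,b)
for z in(.02,.03):
  for c,b in((t,B),(s,(340,165,390,195))):
    q=blobs(c,(5,140,60),(14,255,255),b)[0]
    w=np.array([ray(c,p[0],z)[:2] for p in q],np.float32);r=cv2.minAreaRect(w);print("tile",z,np.round(r[0],4),np.round(r[1],4),r[2])
sc=lambda x,y:(230+x/4.3,140+y/4.3); tc=lambda x,y:(240+(x-2)/4.3,180+(y-2)/4.3)
P=lambda n,a,b:print(n,*[np.round(v,4) for v in two(t,tc(*a),s,sc(*b))])
P("tongue tip",(314,143),(437,278));P("stop top",(178,146),(608,222));P("pin",(321,356),(436,76));P("keeper top",(590,200),(115,172))
P("ruler end corner hi",(487,169),(201,208));P("ruler end corner r",(518,194),(230,232))
P("tile corner",(158,200),(625,222));P("tile corner2",(131,302),(655,142));P("tile c3",(258,223),(508,205));P("tile c4",(233,328),(540,120))
P("board TL",(90,50),(728,387));P("board TR",(640,118),(38,285))
E
```

```text
board rect [0.5259 0.0094] [0.4251 0.2607] 83.29804229736328
board rect [0.5315 0.0085] [0.4246 0.2711] 83.34765625
tile 0.02 [0.5116 0.1192] [0.0788 0.0791] 76.76604461669922
tile 0.02 [0.5047 0.1187] [0.081  0.0884] 76.3306655883789
tile 0.03 [0.5113 0.1184] [0.0783 0.0786] 76.76606750488281
tile 0.03 [0.5148 0.118 ] [0.08   0.0873] 76.33065795898438
tongue tip [0.6029 0.0315 0.0195] 0.0014
stop top [0.5951 0.1305 0.069 ] 0.0024
pin [0.443  0.022  0.0416] 0.0016
keeper top [ 0.5597 -0.1731  0.0524] 0.0031
ruler end corner hi [ 0.5836 -0.1062  0.0504] 0.0153
ruler end corner r [ 0.5652 -0.1132  0.0089] 0.0227
tile corner [0.5576 0.1464 0.0311] 0.0012
tile corner2 [0.4812 0.1661 0.028 ] 0.0004
tile c3 [0.5416 0.0726 0.0239] 0.0012
tile c4 [0.4627 0.0904 0.0249] 0.0022
board TL [0.6725 0.2038 0.0177] 0.0022
board TR [ 0.6246 -0.2139  0.0158] 0.0046
```

```bash
cat >> h.py <<'E'
from scipy.spatial.transform import Rotation as Ro
PIN=np.array([.442,.0205]);A=-.117
def b2w(x,y): return PIN+Rz(A)@[x,y]
def w2b(p): return Rz(A).T@(np.asarray(p)[:2]-PIN)
def need(x,y,z,jaw=0):
    """mm travel / twist from here to board-frame (x,y) m, TCP height z; jaw=0 along board y, else angle added"""
    o=ctrl.get_obs();w,a,b,c=o["eef_rot"];R=Ro.from_quat([a,b,c,w]).as_matrix()
    d=R.T@(np.r_[b2w(x,y),z]-o["eef_pos"]);ty=R[:2,1];cur=np.arctan2(ty[1],ty[0])-np.pi/2
    tw=-((A+jaw-cur+np.pi/2)%np.pi-np.pi/2)
    print("travel",np.round(d*1000,1),"twist",round(tw,3),"board",np.round(w2b(o["eef_pos"])*1000,1),"z",round(o["eef_pos"][2]*1000,1),"F",np.round(o["wrist_force"],1),"t",round(o["time_s"],2),"q6",round(o["q"][5],2),"op",round(o["opening"],2))
E
R='{"travel":[-180,-97,0]}'
python3 -m inch '[{"travel":[-180,-97,0]},{"travel":[-180,-97,0]},{"travel":[-180,-97,0]},{"travel":[-180,-97,0]},{"travel":[-180,-97,0]}]'
python3 -m inch '[{"travel":[-180,-97,0]},{"travel":[-180,-97,0]},{"travel":[-180,-97,0]},{"travel":[-180,-97,0]},{"travel":[-180,-97,0]}]'
python3 -m inch '[{"travel":[-180,-97,0],"twist":-0.152},{"travel":[-180,-97,0],"twist":-0.152},{"travel":[-180,-97,0],"twist":-0.152},{"travel":[-180,-97,0],"twist":-0.152},{"travel":[-180,-97,0],"twist":-0.152}]'
python3 - <<'E'
from h import *
need(.14,.127,.15)
c=ctrl.camera("wrist");cv2.imwrite("pics/w1.png",c["img"]);print(np.round(c["mtx"],1).tolist(),np.round(c["extrinsics"],3).tolist())
E
```

```text
time_s: 0.72
eef_pos: [0.3018, 0.4113, 0.2504]
eef_rot: [0.0, 0.059, 0.998, 0.0]
wrist_force: [-0.2, 0.5, 0.1]
opening: 1.001
travel [-324.9 -244.8  100.4] twist -0.0 board [-184.9  371.8] z 250.4 F [-0.2  0.5  0.1] t 0.72 q6 -0.75 op 1.0
[[309.7, 0.0, 320.1], [0.0, 309.7, 197.3], [0.0, 0.0, 1.0]] [[0.117, 0.954, 0.277, 0.232], [0.993, -0.112, -0.033, 0.42], [-0.0, 0.279, -0.96, 0.374], [0.0, 0.0, 0.0, 1.0]]invalid input at $[0]: expected keys travel, twist
invalid input at $[0]: expected keys travel, twist
```

View pics/w1.png

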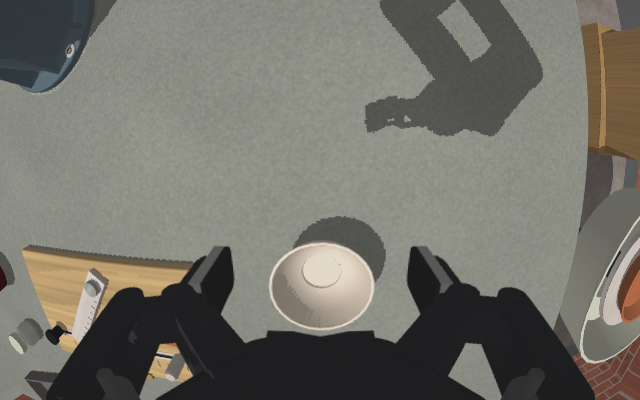

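Only the third call ran, because the other two lacked the twist key. The picture shows the bowl below at (322,285) and the board at lower left. I'll carry on to above the stop.

```bash
python3 -m inch '[{"travel":[-163,-123,0],"twist":0},{"travel":[-163,-123,0],"twist":0},{"travel":[-163,-123,0],"twist":0},{"travel":[-163,-123,0],"twist":0},{"travel":[-163,-123,0],"twist":0}]' | tail -1
python3 -m inch '[{"travel":[-162,-122,60],"twist":0},{"travel":[-162,-122,60],"twist":0},{"travel":[-162,-122,60],"twist":0},{"travel":[-162,-122,60],"twist":0},{"travel":[-162,-122,60],"twist":0}]' | tail -1
python3 -m inch '[{"travel":[0,0,0],"twist":0},{"travel":[0,0,0],"twist":0}]' | tail -1
python3 - <<'E'
from h import *
need(.14,.127,.06)
c=ctrl.camera("wrist");cv2.imwrite("pics/w2.png",c["img"])
E
```

```text
opening: 1.003
opening: 1.002
opening: 0.998
travel [ -3.2  -0.8 129.5] twist -0.004 board [137.2 127.9] z 189.5 F [-0.6  0.3 -0.8] t 1.77 q6 -1.43 op 1.0
```

View pics/w2.png

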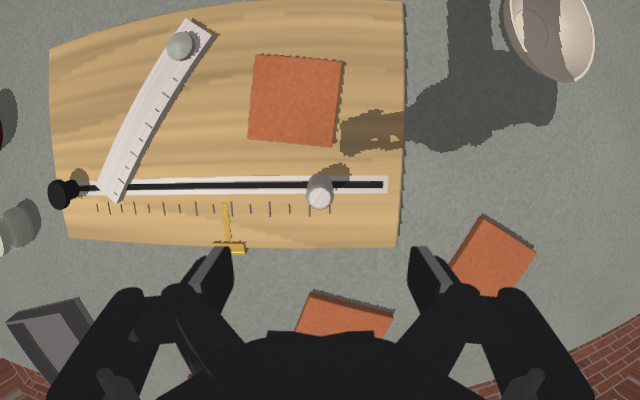

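The wrist view shows the stop top at (319,198), the tongue from (226,205) to (230,240), the pin at (180,45), the tile centre near (297,100) and the keeper at (60,193).

```bash
cat >> h.py <<'E'
def wray(c,uv,z):
    K,E=c["mtx"],c["extrinsics"];d=np.array([(uv[0]-K[0,2])/K[0,0],(uv[1]-K[1,2])/K[1,1]]);r=np.hypot(*d)
    v=E[:3,:3]@np.r_[d/max(r,1e-9)*np.sin(r),np.cos(r)];o=E[:3,3];return (o+v*(z-o[2])/v[2])[:2]
def wb(c,uv,z): return np.round(w2b(wray(c,uv,z))*1000,1)
E
python3 - <<'E'
from h import *
c=ctrl.camera("wrist")
print("stop top",wb(c,(319,198),.068),"pin",wb(c,(180,45),.045),"keeper",wb(c,(60,194),.054))
q=blobs(c,(18,150,60),(26,255,255),(215,200,250,258),4)
for k in q: print("brass",len(k),cv2.boundingRect(k))
m=np.concatenate(q)[:,0]
P=np.array([w2b(wray(c,p,.021))*1000 for p in m]);s=P[:,0]<196
print("tongue x",P[s,0].min(),"y",P[s,1].min(),P[s,1].max(),"clip y",P[~s,1].min(),P[~s,1].max())
q=blobs(c,(4,140,60),(14,255,255),(235,45,355,155))[0]
w=np.array([w2b(wray(c,p[0],.03))*1000 for p in q],np.float32);print("tile",cv2.minAreaRect(w))
# track centre line (black slot) and board edges
for u in(140,230,275,360):
    col=c["img"][170:205,u].max(1);k=np.where(col<60)[0]+170;print(u,k.min(),k.max(),wb(c,(u,k.mean()),.02))
print("corner",wb(c,(397,247),.02),wb(c,(69,237),.02),wb(c,(404,2),.02),"ruler",wb(c,(96,187),.03),wb(c,(117,203),.03))
E
```

```text
stop top [137.5 128.3] pin [-1.8  1.4] keeper [ 136.2 -171.5]
brass 153 (215, 204, 29, 50)
tongue x 157.32698598641608 y 27.258866886519847 32.01732041363342 clip y 15.279737780116355 46.25413008367688
tile ((56.06269073486328, 103.85160827636719), (79.078125, 79.15194702148438), 83.248046875)
140 184 189 [137.8 -69.9]
230 183 187 [137.6  38.6]
275 183 187 [138.   84.8]
360 183 187 [138.3 168.4]
corner [206.2 211.1] [ 205.9 -212.1] [-46. 211.] ruler [ 134.8 -129.1] [153.9 -99.8]
```

```bash
python3 -m inch '[{"travel":[-1,-1,134],"twist":0},{"travel":[-1,-1,134],"twist":0},{"travel":[-1,-1,134],"twist":0},{"travel":[-1,-1,134],"twist":0},{"travel":[-1,-1,134],"twist":0}]' | tail -3
python3 -m inch '[{"travel":[0,0,0],"twist":0},{"travel":[0,0,0],"twist":0},{"travel":[0,0,0],"twist":0},{"travel":[0,0,0],"twist":0},{"travel":[0,0,0],"twist":0}]' 255 | tail -3
python3 -m inch '[{"travel":[0,0,0],"twist":0},{"travel":[0,0,0],"twist":0},{"travel":[0,0,0],"twist":0}]' | tail -3
python3 - <<'E'
from h import *
need(.138,.030,.055)
E
```

```text
eef_rot: [-0.004, 0.058, 0.998, -0.0]
wrist_force: [-0.5, -0.3, 0.5]
opening: 0.999
eef_rot: [0.002, 0.059, 0.998, 0.0]
wrist_force: [-0.1, -7.4, 3.4]
opening: 0.301
eef_rot: [0.001, 0.059, 0.998, -0.0]
wrist_force: [-1.5, -0.9, 8.5]
opening: 0.26
travel [  0.5 -98.5   4.3] twist -0.001 board [138.6 128.5] z 59.3 F [-1.5 -0.9  8.5] t 2.95 q6 -1.43 op 0.26
```

```bash
python3 -m inch '[{"travel":[0,-15,0],"twist":0},{"travel":[0,-35,0],"twist":0},{"travel":[0,-60,0],"twist":0},{"travel":[0,-85,0],"twist":0},{"travel":[0,-98.5,0],"twist":0}]' | tail -3
python3 -m inch '[{"travel":[0,0,0],"twist":0},{"travel":[0,0,0],"twist":0},{"travel":[0,0,0],"twist":0}]' | tail -3
python3 - <<'E'
from h import *
need(.138,.030,.055)
E
```

```text
eef_rot: [0.002, 0.059, 0.998, 0.001]
wrist_force: [0.2, 6.8, 7.1]
opening: 0.254
eef_rot: [0.001, 0.059, 0.998, -0.001]
wrist_force: [-3.1, -5.7, 8.7]
opening: 0.257
travel [0.7 1.6 4.2] twist -0.001 board [138.6  28.4] z 59.2 F [-3.1 -5.7  8.7] t 3.62 q6 -1.6 op 0.26
```

```bash
python3 -m inch '[{"travel":[0,0,0],"twist":0},{"travel":[0,0,0],"twist":0},{"travel":[0,0,0],"twist":0},{"travel":[0,0,-20],"twist":0},{"travel":[0,0,-60],"twist":0}]' 0 | tail -1
python3 -m inch '[{"travel":[0,0,-100],"twist":0},{"travel":[0,0,-100],"twist":0},{"travel":[0,0,-100],"twist":0},{"travel":[0,0,-100],"twist":0}]' | tail -1
python3 - <<'E'
from h import *
need(.138,.030,.055)
c=ctrl.camera("wrist");cv2.imwrite("pics/w3.png",c["img"])
q=blobs(c,(18,150,60),(26,255,255),(270,200,350,258),4);print([cv2.boundingRect(k) for k in q])
x=cv2.resize(c["img"][120:270,220:420],None,fx=4,fy=4,interpolation=cv2.INTER_CUBIC);cv2.imwrite("pics/w3c.png",x)
E
```

```text
opening: 0.947
opening: 0.999
travel [  4.2  -0.6 168.4] twist -0.0 board [140.5  30.6] z 223.5 F [0.8 0.6 0.4] t 4.37 q6 -1.6 op 1.0
[(305, 227, 30, 10), (317, 200, 4, 25)]
```

View pics/w3c.png

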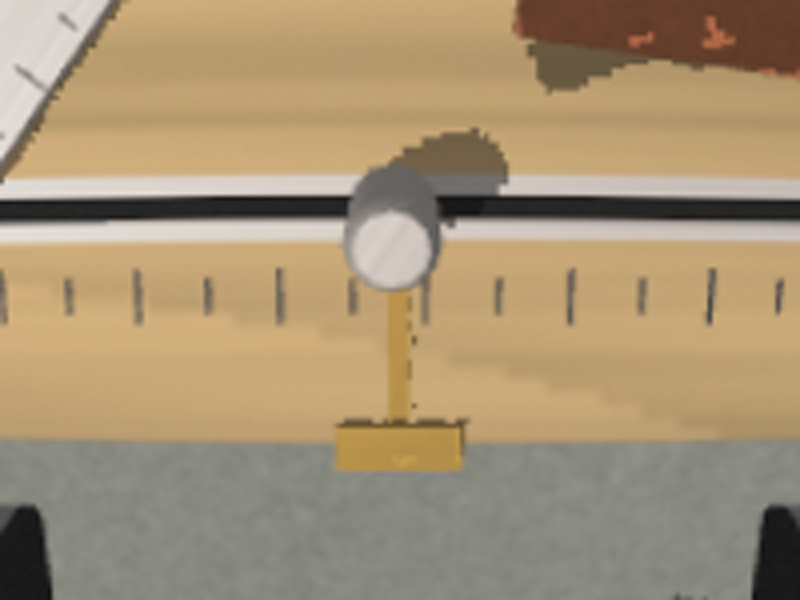

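The stop's axis sits at crop column 392 and the tongue at 400, so it is about 1 mm to the -y side, the side the ruler will push it away from. Now the ruler.

```bash
python3 -m inch '[{"travel":[40,-173,60],"twist":0},{"travel":[40,-173,60],"twist":0},{"travel":[40,-173,60],"twist":0},{"travel":[40,-173,60],"twist":0},{"travel":[40,-173,60],"twist":0}]' 255 | tail -1
python3 -m inch '[{"travel":[0,0,60],"twist":0},{"travel":[0,0,60],"twist":0},{"travel":[0,0,80],"twist":0},{"travel":[0,0,80],"twist":0},{"travel":[0,0,80],"twist":0}]' | tail -1
python3 - <<'E'
from h import *
need(.100,-.142,.043)
c=ctrl.camera("wrist");cv2.imwrite("pics/w4.png",c["img"])
E
```

```text
opening: 0.3
opening: 0.002
travel [-5.1 -0.1 31.8] twist -0.001 board [  95.1 -141.9] z 74.8 F [-0.1 -0.3 -0.3] t 5.25 q6 -1.92 op 0.0
```

View pics/w4.png

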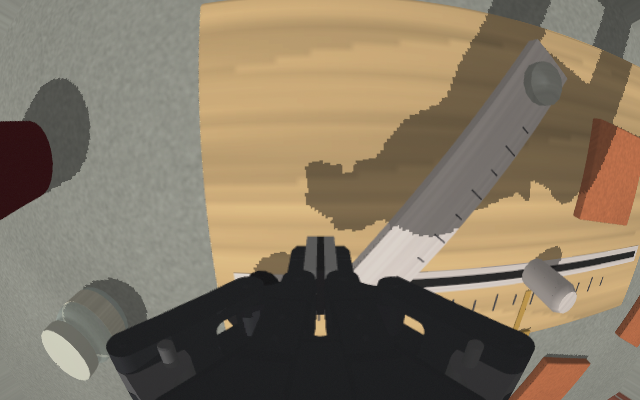

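The closed fingers at (320,270) are clear to the right (-y) of the ruler edge. Descend and swing.

```bash
python3 -m inch '[{"travel":[-3,0,20],"twist":0},{"travel":[-3,0,32],"twist":0},{"travel":[-3,0,32],"twist":0},{"travel":[-3,0,32],"twist":0}]' | tail -3
python3 -m inch '[{"travel":[0,15,0],"twist":0},{"travel":[0,30,0],"twist":0},{"travel":[0,45,0],"twist":0},{"travel":[0,60,0],"twist":0},{"travel":[0,70,0],"twist":0}]' | tail -3
python3 -m inch '[{"travel":[0,8,0],"twist":0},{"travel":[0,15,0],"twist":0},{"travel":[0,21,0],"twist":0},{"travel":[0,25,0],"twist":0},{"travel":[0,25,0],"twist":0}]' | tail -3
python3 - <<'E'
from h import *
need(.098,-.033,.043)
E
```

```text
eef_rot: [-0.001, 0.059, 0.998, 0.0]
wrist_force: [-0.3, -0.1, 0.2]
opening: 0.002
eef_rot: [0.001, 0.059, 0.998, -0.0]
wrist_force: [0.7, -0.8, -0.3]
opening: -0.002
eef_rot: [-0.0, 0.059, 0.998, 0.0]
wrist_force: [0.2, -1.1, -0.0]
opening: -0.002
travel [ 2.2 14.2  2.2] twist -0.0 board [100.2 -47.2] z 45.2 F [ 0.2 -1.1 -0. ] t 6.47 q6 -1.75 op -0.0
```

Now creep to contact, reading the force.

```bash
python3 -m inch '[{"travel":[0,4,0],"twist":0},{"travel":[0,8,0],"twist":0},{"travel":[0,8,0],"twist":0},{"travel":[0,8,0],"twist":0}]' | grep -E "force|pos"
for i in 1; do
python3 -m inch '[{"travel":[0,1,0],"twist":0},{"travel":[0,2,0],"twist":0},{"travel":[0,2,0],"twist":0}]' | grep -E "force|pos"
python3 -m inch '[{"travel":[0,1,0],"twist":0},{"travel":[0,1,0],"twist":0}]' | grep -E "force|pos"
done
python3 - <<'E'
from h import *
need(.098,-.033,.043)
c=ctrl.camera("wrist");x=cv2.resize(c["img"][0:300,200:600],(800,600),interpolation=cv2.INTER_CUBIC);cv2.imwrite("pics/w5.png",x)
E
```

```text
eef_pos: [0.5368, -0.0306, 0.0451]
wrist_force: [-0.0, -0.4, 0.8]
eef_pos: [0.5372, -0.0288, 0.0451]
wrist_force: [1.2, -0.1, -0.1]
eef_pos: [0.5374, -0.0278, 0.0452]
wrist_force: [0.0, -1.5, -0.1]
travel [2.4 3.8 2.2] twist -0.001 board [100.4 -36.8] z 45.2 F [ 0.  -1.5 -0.1] t 7.22 q6 -1.73 op -0.0
```

View pics/w5.png

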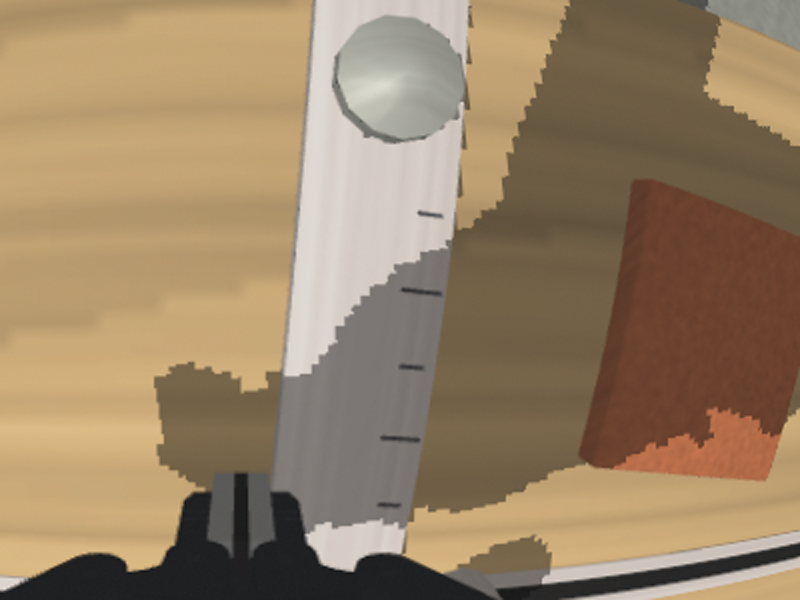

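The ruler is nearly along the board but has not met the stop yet. I'll keep creeping.

```bash
python3 -m inch '[{"travel":[0,1,0],"twist":0},{"travel":[0,2,0],"twist":0},{"travel":[0,2,0],"twist":0}]' | grep -E "force|pos"
python3 -m inch '[{"travel":[0,1,0],"twist":0},{"travel":[0,1,0],"twist":0},{"travel":[0,1,0],"twist":0}]' | grep -E "force|pos"
python3 - <<'E'
from h import *
need(.098,-.033,.043)
c=ctrl.camera("wrist");cv2.imwrite("pics/w6.png",c["img"])
for v in (60,100,140,180):
    r=c["img"][v,330:450].astype(int); print(v,[int(i)+331 for i in np.where(np.abs(np.diff(cv2.cvtColor(c["img"],cv2.COLOR_BGR2HSV)[v,330:450,1].astype(int)))>35)[0]])
E
```

```text
eef_pos: [0.5377, -0.0257, 0.0452]
wrist_force: [0.2, 0.5, 0.5]
eef_pos: [0.5377, -0.0247, 0.0452]
wrist_force: [-0.0, -0.6, 0.9]
travel [2.3 0.7 2.2] twist -0.001 board [100.3 -33.7] z 45.2 F [-0.  -0.6  0.9] t 7.77 q6 -1.72 op 0.0
60 [346, 426]
100 [344, 424]
140 [341]
180 [339, 416]
```

```bash
cat >> h.py <<'E'
def ruler(c,rows=(40,60,80,100,120,140,160,180,200,215),u0=250,u1=480):
    """-y edge of the ruler: saturation drop, left to right, in each row -> line y=a+s x in board mm"""
    S=cv2.cvtColor(c["img"],cv2.COLOR_BGR2HSV)[...,1].astype(int);P=[]
    for v in rows:
        k=np.where(np.diff(S[v,u0:u1])<-35)[0]
        if len(k): P.append(w2b(wray(c,(u0+k[0]+.5,v),.03))*1000)
    P=np.array(P);s,a=np.polyfit(P[:,0],P[:,1],1);print("ruler -y edge: slope",round(s,4),"y at x=0",round(a,1),"rms",round(np.std(P[:,1]-a-s*P[:,0]),2),len(P))
E
python3 - <<'E'
from h import *
ruler(ctrl.camera("wrist"))
E
python3 -m inch '[{"travel":[0,1,0],"twist":0},{"travel":[0,1,0],"twist":0},{"travel":[0,1,0],"twist":0}]' | grep -E "force|pos"
python3 -m inch '[{"travel":[0,1,0],"twist":0},{"travel":[0,1,0],"twist":0},{"travel":[0,1,0],"twist":0}]' | grep -E "force|pos"
```

```text
ruler -y edge: slope -0.0543 y at x=0 -22.0 rms 0.11 10
eef_pos: [0.5378, -0.0237, 0.0452]
wrist_force: [0.8, 0.0, -1.0]
eef_pos: [0.5379, -0.0227, 0.0452]
wrist_force: [0.6, -0.7, 0.3]
```

```bash
for k in 1; do
python3 -m inch '[{"travel":[0,1,0],"twist":0},{"travel":[0,1,0],"twist":0},{"travel":[0,1,0],"twist":0}]' | grep -E "force|pos"
python3 -m inch '[{"travel":[0,1,0],"twist":0},{"travel":[0,1,0],"twist":0},{"travel":[0,1,0],"twist":0}]' | grep -E "force|pos"
done
python3 - <<'E'
from h import *
ruler(ctrl.camera("wrist"));need(.098,-.033,.043)
E
```

```text
eef_pos: [0.538, -0.0218, 0.0452]
wrist_force: [0.2, -0.9, 0.7]
eef_pos: [0.5381, -0.0207, 0.0452]
wrist_force: [0.7, -0.2, -0.4]
ruler -y edge: slope -0.0172 y at x=0 -21.8 rms 0.12 10
travel [ 2.3 -3.3  2.2] twist -0.001 board [100.3 -29.7] z 45.2 F [0.6 0.1 0.5] t 8.92 q6 -1.71 op 0.0
```

```bash
for s in 1; do
python3 -m inch '[{"travel":[0,0.5,0],"twist":0},{"travel":[0,0.5,0],"twist":0},{"travel":[0,0.5,0],"twist":0}]' | grep -E "force|pos"
python3 -m inch '[{"travel":[0,0.5,0],"twist":0},{"travel":[0,0.5,0],"twist":0},{"travel":[0,0.5,0],"twist":0}]' | grep -E "force|pos"
done
python3 - <<'E'
from h import *
ruler(ctrl.camera("wrist"));need(.098,-.033,.043)
E
```

```text
eef_pos: [0.5382, -0.0203, 0.0452]
wrist_force: [0.7, -0.7, 0.1]
eef_pos: [0.5383, -0.0198, 0.0452]
wrist_force: [0.2, -0.8, 0.2]
ruler -y edge: slope -0.0071 y at x=0 -21.8 rms 0.11 10
travel [ 2.3 -4.2  2.2] twist -0.001 board [100.3 -28.8] z 45.2 F [ 0.2 -1.6 -0.6] t 9.47 q6 -1.71 op -0.0
```

```bash
python3 -m inch '[{"travel":[0,0.5,0],"twist":0},{"travel":[0,0.5,0],"twist":0},{"travel":[0,0.5,0],"twist":0}]' | grep -E "force|pos"
python3 - <<'E'
from h import *
ruler(ctrl.camera("wrist"));need(.098,-.033,.043)
E
```

```text
eef_pos: [0.5383, -0.0193, 0.0452]
wrist_force: [1.0, -1.1, -0.2]
ruler -y edge: slope -0.0022 y at x=0 -21.7 rms 0.1 10
travel [ 2.3 -4.7  2.2] twist -0.001 board [100.3 -28.3] z 45.2 F [-0.3  0.1  0.6] t 9.77 q6 -1.71 op 0.0
```

```bash
python3 -m inch '[{"travel":[0,0.5,0],"twist":0},{"travel":[0,0.5,0],"twist":0},{"travel":[0,0.5,0],"twist":0}]' | grep -E "force|pos"
python3 - <<'E'
from h import *
ruler(ctrl.camera("wrist"))
E
python3 -m inch '[{"travel":[0,0.5,0],"twist":0},{"travel":[0,0.5,0],"twist":0},{"travel":[0,0.5,0],"twist":0}]' | grep -E "force|pos"
python3 - <<'E'
from h import *
ruler(ctrl.camera("wrist"));need(.098,-.033,.043)
E
```

```text
eef_pos: [0.5384, -0.0188, 0.0452]
wrist_force: [0.4, -0.7, 0.1]
ruler -y edge: slope 0.0041 y at x=0 -21.8 rms 0.05 9
eef_pos: [0.5385, -0.0183, 0.0452]
wrist_force: [-0.8, -1.4, 0.1]
ruler -y edge: slope 0.0121 y at x=0 -21.8 rms 0.11 9
travel [ 2.4 -5.7  2.2] twist -0.001 board [100.4 -27.3] z 45.2 F [ 0.2 -1.   0.1] t 10.37 q6 -1.71 op -0.0
```

```bash
python3 - <<'E'
from h import *
s=ctrl.camera("scene")["img"];t=ctrl.camera("top")["img"]
a=cv2.resize(s[140:230,270:400],(780,540),interpolation=cv2.INTER_CUBIC)
w=ctrl.camera("wrist")["img"][170:310,320:500]
b=cv2.resize(w,(0,0),fx=2.1,fy=2.1,interpolation=cv2.INTER_CUBIC)
a=cv2.resize(a,(420,291));
im=np.zeros((600,800,3),np.uint8);im[:291,:420]=a;im[:b.shape[0],421:421+b.shape[1]]=b[:,:379]
im[300:600,:]=cv2.resize(s[165:225,260:420],(800,300),interpolation=cv2.INTER_CUBIC)
cv2.imwrite("pics/m1.png",im)
E
```

```text
(no output)
```

View pics/m1.png

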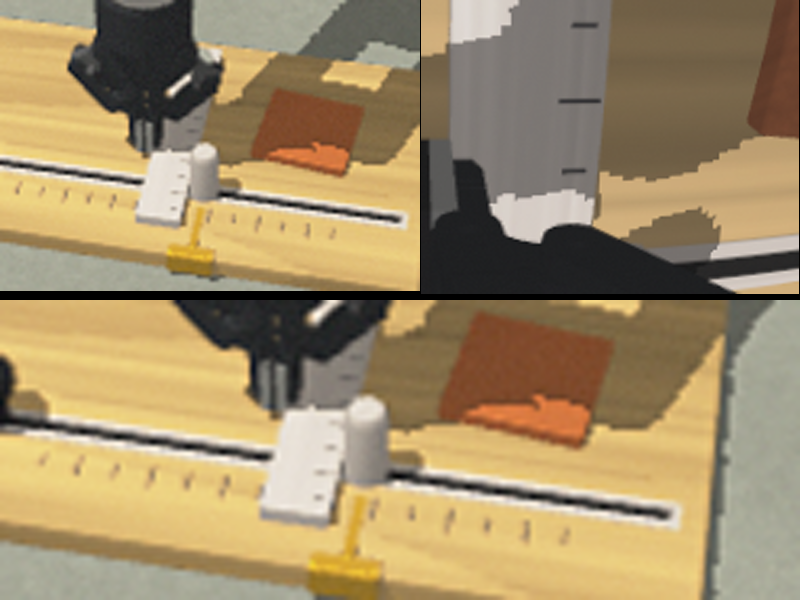

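Here the ruler edge is at or very close to the stop's base, at (345,480) in the lower panel. The force has not risen yet, so I'll go on in small steps.

```bash
python3 -m inch '[{"travel":[0,0.3,0],"twist":0},{"travel":[0,0.3,0],"twist":0},{"travel":[0,0.3,0],"twist":0}]' | grep -E "force|pos"
python3 - <<'E'
from h import *
F=[ctrl.get_obs()["wrist_force"]]
c=ctrl.camera("wrist");F.append(ctrl.get_obs()["wrist_force"]);ruler(c)
for i in range(3): ctrl.camera("wrist");F.append(ctrl.get_obs()["wrist_force"])
print("Fmean",np.mean(F,0).round(2))
E
```

```text
eef_pos: [0.5385, -0.0181, 0.0452]
wrist_force: [1.0, -1.1, 0.3]
ruler -y edge: slope 0.0107 y at x=0 -21.5 rms 0.17 9
Fmean [ 0.75 -1.39  0.14]
```

```bash
python3 -m inch '[{"travel":[0,0.4,0],"twist":0},{"travel":[0,0.4,0],"twist":0},{"travel":[0,0.4,0],"twist":0}]' | grep -E "force|pos"
python3 - <<'E'
from h import *
F=[ctrl.get_obs()["wrist_force"]]
c=ctrl.camera("wrist");F.append(ctrl.get_obs()["wrist_force"]);ruler(c)
for i in range(3): ctrl.camera("wrist");F.append(ctrl.get_obs()["wrist_force"])
print("Fmean",np.mean(F,0).round(2))
E
```

```text
eef_pos: [0.5386, -0.0177, 0.0452]
wrist_force: [0.7, -1.4, 1.0]
ruler -y edge: slope 0.0045 y at x=0 -21.1 rms 0.06 10
Fmean [ 0.91 -2.01  0.23]
```

The force has reached 2 N and the ruler now turns about the stop contact within the pin play, so it rests on the stop. Now go round to the keeper's far side.

```bash
python3 -m inch '[{"travel":[0,-8,0],"twist":0},{"travel":[0,-20,-30],"twist":0},{"travel":[-10,-50,-60],"twist":0},{"travel":[-20,-90,-60],"twist":0},{"travel":[-30,-130,-60],"twist":0}]' | tail -1
python3 -m inch '[{"travel":[-8,-30,0],"twist":0},{"travel":[-8,-62,0],"twist":0},{"travel":[-8,-62,0],"twist":0},{"travel":[-8,-62,0],"twist":0}]' | tail -1
python3 - <<'E'
from h import *
need(.138,-.216,.055)
E
```

```text
opening: 0.002
opening: 0.002
travel [-0.4  4.  49.9] twist -0.004 board [ 137.6 -220. ] z 104.9 F [ 0.2  0.4 -0.3] t 12.17 q6 -2.02 op 0.0
```

```bash
python3 -m inch '[{"travel":[0,0,35],"twist":0},{"travel":[0,0,50],"twist":0},{"travel":[0,0,50],"twist":0},{"travel":[0,0,50],"twist":0}]' | grep force
python3 -m inch '[{"travel":[0,12,0],"twist":0},{"travel":[0,24,0],"twist":0},{"travel":[0,36,0],"twist":0},{"travel":[0,48,0],"twist":0},{"travel":[0,60,0],"twist":0}]' | grep force
python3 -m inch '[{"travel":[0,15,0],"twist":0},{"travel":[0,30,0],"twist":0},{"travel":[0,45,0],"twist":0},{"travel":[0,57,0],"twist":0},{"travel":[0,65,0],"twist":0}]' | grep force
python3 -m inch '[{"travel":[0,4,0],"twist":0},{"travel":[0,8,0],"twist":0},{"travel":[0,8,0],"twist":0}]' | grep force
python3 - <<'E'
from h import *
need(.138,-.055,.055)
c=ctrl.camera("wrist");ruler(c,rows=(20,40,60,80,100,120,140),u0=330,u1=520);cv2.imwrite("pics/w7.png",c["img"])
E
```

```text
wrist_force: [1.3, -1.2, 1.2]
wrist_force: [-0.7, -4.5, 1.5]
wrist_force: [0.0, -4.0, 3.2]
wrist_force: [0.4, -0.8, 0.8]
travel [ 0.2 29.4  0.3] twist -0.0 board [138.2 -84.4] z 55.3 F [ 0.4 -0.8  0.8] t 13.58 q6 -1.8 op -0.0
ruler -y edge: slope 0.0033 y at x=0 -24.8 rms 0.14 7
```

View pics/w7.png

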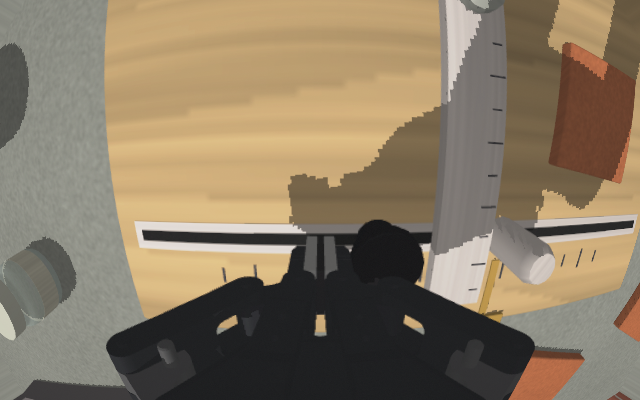

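The keeper's cap at (388,255) is moving ahead of the fingers, and the ruler still lies against the stop at (515,240). About 25 mm to go.

```bash
python3 -m inch '[{"travel":[0,4,0],"twist":0},{"travel":[0,8,0],"twist":0},{"travel":[0,12,0],"twist":0},{"travel":[0,15,0],"twist":0},{"travel":[0,18,0],"twist":0}]' | grep force
python3 -m inch '[{"travel":[0,0.7,0],"twist":0},{"travel":[0,1.4,0],"twist":0},{"travel":[0,2,0],"twist":0}]' | grep force
python3 -m inch '[{"travel":[0,0.7,0],"twist":0},{"travel":[0,1.4,0],"twist":0},{"travel":[0,2,0],"twist":0}]' | grep force
python3 - <<'E'
from h import *
need(.138,-.055,.055)
c=ctrl.camera("wrist");ruler(c,rows=(20,40,60,80,100,120,140),u0=330,u1=520)
E
```

```text
wrist_force: [-0.2, -4.6, 0.1]
wrist_force: [-2.0, -4.9, 0.0]
wrist_force: [-1.8, -3.6, -0.4]
travel [-0.1  8.1 -0. ] twist -0.001 board [137.9 -63.1] z 55.0 F [-1.8 -3.6 -0.4] t 14.55 q6 -1.76 op 0.0
ruler -y edge: slope 0.0114 y at x=0 -23.7 rms 0.14 7
```

```bash
cat >> h.py <<'E'
def st():
    F=[]
    for i in range(3): c=ctrl.camera("wrist");F.append(ctrl.get_obs()["wrist_force"])
    ruler(c,rows=(20,40,60,80,100,120,140),u0=330,u1=520);print("Fmean",np.mean(F,0).round(2),w2b(ctrl.get_obs()["eef_pos"])*1000)
E
python3 -m inch '[{"travel":[0,0.5,0],"twist":0},{"travel":[0,1,0],"twist":0},{"travel":[0,1.5,0],"twist":0}]' | grep force
python3 -c 'from h import *;st()'
python3 -m inch '[{"travel":[0,0.5,0],"twist":0},{"travel":[0,1,0],"twist":0},{"travel":[0,1.5,0],"twist":0}]' | grep force
python3 -c 'from h import *;st()'
```

```text
wrist_force: [-2.8, -8.2, -0.3]
ruler -y edge: slope 0.0076 y at x=0 -23.3 rms 0.09 6
Fmean [-3.14 -6.8  -1.17] [137.89619767 -62.34086535]
wrist_force: [-4.8, -10.3, -1.9]
ruler -y edge: slope 0.0114 y at x=0 -23.4 rms 0.13 7
Fmean [ -3.7  -10.67  -0.91] [137.89024873 -61.73006946]
```

Contact: the force has risen from the sliding 4–5 N to 10.7 N with the fingers hardly moving, so I stop there. Back off, lift, and check the stop, ruler and keeper from above.

```bash
python3 -m inch '[{"travel":[0,-5,0],"twist":0},{"travel":[0,-12,0],"twist":0},{"travel":[0,-12,-40],"twist":0},{"travel":[0,-12,-80],"twist":0},{"travel":[0,0,-110],"twist":0}]' | tail -1
python3 -m inch '[{"travel":[-2,30,-50],"twist":0},{"travel":[-2,60,-50],"twist":0},{"travel":[-2,89,-50],"twist":0},{"travel":[-2,89,-50],"twist":0},{"travel":[-2,89,-50],"twist":0}]' 0 | tail -1
python3 -m inch '[{"travel":[0,0,0],"twist":0},{"travel":[0,0,0],"twist":0},{"travel":[0,0,0],"twist":0}]' | tail -1
python3 - <<'E'
from h import *
need(.14,.03,.22)
c=ctrl.camera("wrist");cv2.imwrite("pics/w8.png",c["img"])
ruler(c,rows=(20,40,60,80,100,120,140,160),u0=200,u1=330)
q=blobs(c,(18,150,60),(26,255,255),(260,190,370,262),4);print([cv2.boundingRect(k) for k in q])
S=cv2.cvtColor(c["img"],cv2.COLOR_BGR2HSV)
for v in (165,170,175,180,185,190,195): print(v,"low-sat",np.where(S[v,255:380,1]<45)[0][[0,-1]]+255, ''.join('#' if x<60 else '.' for x in S[v,280:350,1]),S[v,300:345:4,2])
cv2.imwrite("pics/w8c.png",cv2.resize(c["img"][100:260,220:420],(800,600) if 0 else None,fx=3.7,fy=3.7,interpolation=cv2.INTER_CUBIC))
E
```

```text
opening: 0.002
opening: 0.708
opening: 0.999
travel [ 0.1  2.2 -5.4] twist -0.002 board [140.1  27.8] z 214.6 F [-0.4  0.5 -0.1] t 16.48 q6 -1.6 op 1.0
ruler -y edge: slope 0.01 y at x=0 -21.2 rms 0.37 8
[(307, 232, 31, 10), (321, 198, 3, 33)]
165 low-sat [255 322] ##############################.........#####.......................... [212 216 199 115 180 116 109 115 115 115 114 114]
170 low-sat [255 379] ###################################################################### [211 218 200 115 106 103 103 100 114 114 114 114]
175 low-sat [255 379] ###################################################################### [184 158 203 106 119 118 114 100  72  26  26  28]
180 low-sat [255 379] ###################################################################### [213 216 193 149 213 215 206 158 119 184 213 212]
185 low-sat [255 333] ######################################################................ [213 216 175 209 215 207 210 207 101 201 200 200]
190 low-sat [255 331] ####################################################.................. [198 201 201 204 209 210 208 204 137 201 201 201]
195 low-sat [255 328] ###############################..#################.................... [214 215 216 111 182 207 187 111 196 196 194 196]
```

```bash
python3 -m inch '[{"travel":[84,145,0],"twist":0.6},{"travel":[84,145,0],"twist":0.6},{"travel":[84,145,0],"twist":0.6},{"travel":[84,145,0],"twist":0.6},{"travel":[84,145,0],"twist":0.6}]' 125 | tail -1
python3 - <<'E'
from h import *
need(.056,.172,.11,np.pi/2+.01)
E
```

```text
opening: 0.51
travel [ -5.1  -2.9 104.9] twist 0.958 board [ 53.6 177.1] z 214.9 F [ 0.4 -0.5  0.4] t 16.95 q6 -0.72 op 0.51
```

```bash
python3 -m inch '[{"travel":[-5,-3,60],"twist":0.6},{"travel":[-5,-3,60],"twist":0.6},{"travel":[-5,-3,60],"twist":0.6},{"travel":[-5,-3,60],"twist":0.6},{"travel":[-5,-3,60],"twist":0.6}]' | tail -1
python3 -m inch '[{"travel":[0,0,45],"twist":0.36},{"travel":[0,0,45],"twist":0.36},{"travel":[0,0,45],"twist":0.36},{"travel":[0,0,45],"twist":0.36}]' | tail -1
python3 - <<'E'
from h import *
need(.056,.172,.043,np.pi/2+.01)
c=ctrl.camera("wrist")
q=blobs(c,(4,120,30),(14,255,255),(0,0,640,330))
for k in q[:3]:
    w=np.array([w2b(wray(c,p[0],.03))*1000 for p in k],np.float32);print(cv2.boundingRect(k),cv2.minAreaRect(w))
E
```

```text
opening: 0.508
opening: 0.508
travel [ 4.3 -2.2 66. ] twist -0.004 board [ 58.4 167.8] z 109.0 F [ 0.8  0.6 -0.5] t 17.7 q6 0.23 op 0.51
(266, 235, 102, 95) ((57.103485107421875, 105.78549194335938), (83.55638885498047, 78.02886199951172), 83.16708374023438)
(474, 0, 123, 102) ((234.4409942626953, 328.02435302734375), (105.93285369873047, 103.2686996459961), 62.286216735839844)
(534, 155, 96, 123) ((313.9373779296875, 157.1177978515625), (100.18341827392578, 111.7638168334961), 70.6570053100586)
```

```bash
python3 -m inch '[{"travel":[5,-1,30],"twist":0},{"travel":[5,-1,58],"twist":0},{"travel":[5,-1,66],"twist":0},{"travel":[5,-1,66],"twist":0}]' | grep -E "force|pos"
python3 -m inch '[{"travel":[0,0,2],"twist":0},{"travel":[0,0,2],"twist":0},{"travel":[0,0,2],"twist":0}]' | grep -E "force|pos"
python3 -m inch '[{"travel":[0,0,2],"twist":0},{"travel":[0,0,2],"twist":0},{"travel":[0,0,2],"twist":0}]' | grep -E "force|pos"
```

```text
eef_pos: [0.5178, 0.1856, 0.0422]
wrist_force: [-0.2, -0.3, 0.8]
eef_pos: [0.5209, 0.1863, 0.0438]
wrist_force: [0.4, -0.5, -0.3]
eef_pos: [0.5199, 0.1863, 0.0407]
wrist_force: [-0.1, 0.1, 0.8]
```

```bash
python3 -m inch '[{"travel":[0,0,1.5],"twist":0},{"travel":[0,0,1.5],"twist":0},{"travel":[0,0,1.5],"twist":0}]' | grep -E "force|pos"
python3 -m inch '[{"travel":[0,0,1.5],"twist":0},{"travel":[0,0,1.5],"twist":0},{"travel":[0,0,1.5],"twist":0}]' | grep -E "force|pos"
python3 -m inch '[{"travel":[0,0,1],"twist":0},{"travel":[0,0,1],"twist":0},{"travel":[0,0,1],"twist":0}]' | grep -E "force|pos"
python3 - <<'E'
from h import *
need(.056,.172,.043,np.pi/2+.01)
E
```

```text
eef_pos: [0.5195, 0.1862, 0.0386]
wrist_force: [0.1, 0.6, 1.2]
eef_pos: [0.5196, 0.1862, 0.0371]
wrist_force: [0.0, 0.4, 0.3]
eef_pos: [0.5196, 0.1862, 0.037]
wrist_force: [-3.3, -2.2, 9.7]
travel [-1.6 -1.8 -6. ] twist 0.002 board [ 57.8 173.6] z 37.0 F [-3.3 -2.2  9.7] t 19.33 q6 0.23 op 0.51
```

```bash
python3 -m inch '[{"travel":[0,0,-3],"twist":0},{"travel":[-10,0,-3],"twist":0},{"travel":[-18,0,-3],"twist":0},{"travel":[-26,0,-3],"twist":0},{"travel":[-34,0,-3],"twist":0}]' | grep -E "force|pos"
python3 -m inch '[{"travel":[-6,0,0],"twist":0},{"travel":[-11,0,0],"twist":0},{"travel":[-16,0,0],"twist":0},{"travel":[-16,0,0],"twist":0}]' | grep -E "force|pos"
python3 - <<'E'
from h import *
need(.056,.109,.04,np.pi/2+.01)
c=ctrl.camera("wrist");cv2.imwrite("pics/w9.png",c["img"])
q=blobs(c,(4,120,30),(14,255,255),(150,100,450,330))
for k in q[:1]:
    w=np.array([w2b(wray(c,p[0],.03))*1000 for p in k],np.float32);print(cv2.boundingRect(k),cv2.minAreaRect(w))
E
```

```text
eef_pos: [0.5157, 0.1513, 0.0389]
wrist_force: [0.2, 0.5, -0.1]
eef_pos: [0.5143, 0.1355, 0.0391]
wrist_force: [0.2, 0.4, 1.0]
travel [-13.6  -2.5  -0.9] twist 0.001 board [ 58.4 122.6] z 39.1 F [0.2 0.4 1. ] t 20.08 q6 0.14 op 0.51
(266, 273, 109, 57) ((58.733482360839844, 97.61549377441406), (58.59209442138672, 37.21729278564453), 0.6082666516304016)
```

```bash
python3 -m inch '[{"travel":[-3,0,0],"twist":0},{"travel":[-6,0,0],"twist":0},{"travel":[-8,0,0],"twist":0}]' | grep -E "force|pos"
python3 -m inch '[{"travel":[-1,0,0],"twist":0},{"travel":[-2,0,0],"twist":0},{"travel":[-2,0,0],"twist":0}]' | grep -E "force|pos"
python3 - <<'E'
from h import *
need(.056,.109,.04,np.pi/2+.01)
c=ctrl.camera("wrist");cv2.imwrite("pics/w10.png",c["img"]);H=cv2.cvtColor(c["img"],cv2.COLOR_BGR2HSV)
for u in(275,290,300,340,355,365):
    t=(H[:,u,0]<15)&(H[:,u,1]>110);k=np.where(t[100:330])[0]+100;r=np.where((H[:,u,1]<60)&(H[:,u,2]>60))[0]
    r=r[(r<k.max()+60)] ; print(u,"tile rows",k.min(),k.max(),wb(c,(u,k.min()-.5),.03),"px above",[tuple(int(x) for x in H[v,u]) for v in range(k.min()-8,k.min(),2)])
E
```

```text
eef_pos: [0.5136, 0.1285, 0.0393]
wrist_force: [0.9, 0.5, -0.2]
eef_pos: [0.5133, 0.1264, 0.0392]
wrist_force: [-0.1, 0.4, 0.6]
travel [-4.5 -2.5 -0.8] twist 0.001 board [ 58.4 113.5] z 39.2 F [-0.1  0.4  0.6] t 20.63 q6 0.12 op 0.51
275 tile rows 284 329 [ 36.  100.3] px above [(60, 8, 34), (30, 8, 34), (0, 0, 34), (8, 58, 48)]
290 tile rows 272 329 [ 43.8 107.6] px above [(18, 102, 213), (18, 103, 213), (18, 94, 122), (18, 96, 122)]
300 tile rows 272 329 [ 48.8 107.8] px above [(18, 102, 215), (18, 99, 136), (18, 95, 123), (19, 97, 123)]
340 tile rows 272 329 [ 68.4 108. ] px above [(18, 101, 218), (18, 99, 139), (18, 97, 126), (18, 96, 127)]
355 tile rows 272 329 [ 75.8 107.9] px above [(18, 101, 189), (18, 97, 123), (19, 97, 123), (19, 97, 123)]
365 tile rows 283 329 [ 81.3 101.4] px above [(0, 0, 30), (0, 0, 30), (30, 9, 29), (8, 52, 39)]
```

```bash
python3 -m inch '[{"travel":[-3,0,0],"twist":0},{"travel":[-5,0,0],"twist":0},{"travel":[-7,0,0],"twist":0},{"travel":[-7,0,0],"twist":0}]' | grep -E "force|pos"
python3 -m inch '[{"travel":[-1,0,0],"twist":0},{"travel":[-1,0,0],"twist":0},{"travel":[-1,0,0],"twist":0}]' | grep -E "force|pos"
python3 -m inch '[{"travel":[-1,0,0],"twist":0},{"travel":[-1,0,0],"twist":0},{"travel":[-1,0,0],"twist":0}]' | grep -E "force|pos"
```

```text
eef_pos: [0.5125, 0.1194, 0.0392]
wrist_force: [-0.0, 0.7, 0.0]
eef_pos: [0.5123, 0.1191, 0.0392]
wrist_force: [-0.8, 4.7, 1.4]
eef_pos: [0.5125, 0.1186, 0.0393]
wrist_force: [-0.2, 7.0, -0.2]
```

```bash
python3 -m inch '[{"travel":[-0.7,0,0],"twist":0},{"travel":[-0.7,0,0],"twist":0},{"travel":[-0.7,0,0],"twist":0}]' | grep -E "force|pos"
python3 - <<'E'
from h import *
need(.056,.109,.04,np.pi/2+.01)
c=ctrl.camera("wrist");H=cv2.cvtColor(c["img"],cv2.COLOR_BGR2HSV)
for u in(295,345):
    t=(H[:,u,0]<15)&(H[:,u,1]>110);k=np.where(t[200:330])[0]+200;print(u,k.min(),wb(c,(u,k.min()-.5),.03))
E
```

```text
eef_pos: [0.5127, 0.1183, 0.0394]
wrist_force: [2.2, 10.3, -0.3]
travel [ 3.6 -2.8 -0.6] twist 0.001 board [ 58.8 105.4] z 39.4 F [ 2.2 10.3 -0.3] t 21.77 q6 0.1 op 0.51
295 272 [46.7 99.5]
345 272 [71.3 99.7]
```

The force has risen to 10 N with almost no motion, so the tile is against the ruler. Back off, lift and take a last look.

```bash
python3 -m inch '[{"travel":[5,0,0],"twist":0},{"travel":[15,0,0],"twist":0},{"travel":[20,0,-30],"twist":0},{"travel":[20,0,-70],"twist":0},{"travel":[0,0,-110],"twist":0}]' | tail -1
python3 -m inch '[{"travel":[-20,20,-75],"twist":0},{"travel":[-40,20,-75],"twist":0},{"travel":[-40,20,-75],"twist":0},{"travel":[-40,20,-75],"twist":0},{"travel":[-40,20,-75],"twist":0}]' 0 | tail -1
python3 -m inch '[{"travel":[0,0,0],"twist":0},{"travel":[0,0,0],"twist":0},{"travel":[0,0,0],"twist":0}]' | tail -1
python3 - <<'E'
from h import *
need(.14,.03,.22)
c=ctrl.camera("wrist");s=ctrl.camera("scene")["img"];t=ctrl.camera("top")["img"]
cv2.imwrite("pics/w11.png",c["img"])
im=np.zeros((600,800,3),np.uint8)
im[:300,:480]=c["img"][:300,80:560]
im[:300,480:]=cv2.resize(t[180:300,255:383],(320,300),interpolation=cv2.INTER_CUBIC)
im[300:]=cv2.resize(s[150:225,240:440],(800,300),interpolation=cv2.INTER_CUBIC)
cv2.imwrite("pics/m2.png",im)
E
```

```text
opening: 0.513
opening: 1.001
opening: 0.998
travel [-36.9  61.8  -0.5] twist -1.558 board [77.8 66.2] z 219.7 F [0.2 0.4 0.5] t 22.9 q6 0.03 op 1.0
```

View pics/m2.png

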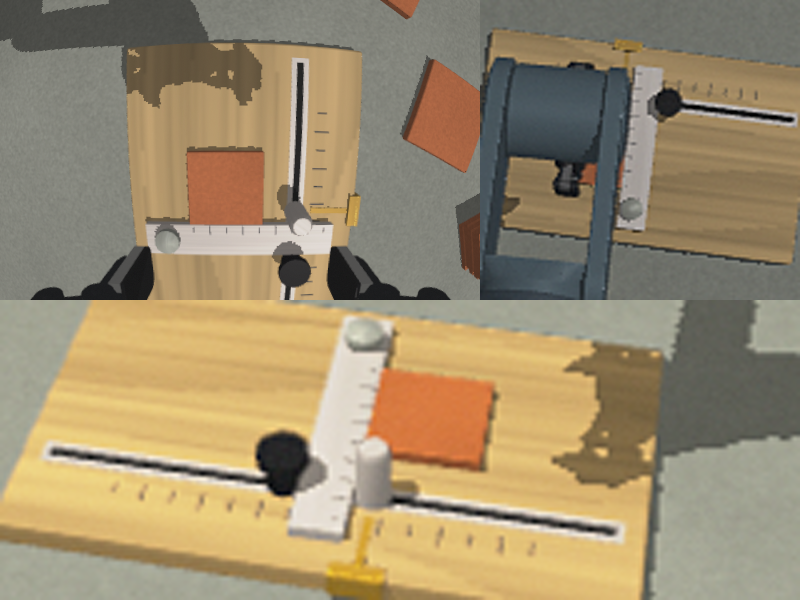

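The last picture shows the tile (225,187 upper left) flat against the ruler, the stop at (300,227) by the tongue (325,210), and the keeper (295,270) on the ruler's other side. One numeric check of the gaps follows.

```bash
python3 - <<'E'
from h import *
img=cv2.imread("pics/w11.png");c=ctrl.camera("wrist");c["img"]=img;H=cv2.cvtColor(img,cv2.COLOR_BGR2HSV)
m=((H[...,1]<70)&(H[...,2]>120)).astype(np.uint8)*255
up=[];lo=[]
for u in range(265,350,8):
    k=np.where(m[215:265,u])[0]+215; up.append(w2b(wray(c,(u,k.min()-.5),.03))*1000);lo.append(w2b(wray(c,(u,k.max()+.5),.03))*1000)
up,lo=map(np.array,(up,lo))
for n,P in(("+y",up),("-y",lo)): print("ruler",n,np.round(np.polyfit(P[:,0],P[:,1],1),4))
q=blobs(c,(4,120,60),(14,255,255),(255,130,355,235))[0]
w=np.array([w2b(wray(c,p[0],.03))*1000 for p in q],np.float32);print("tile",cv2.minAreaRect(w))
q=blobs(c,(18,150,60),(26,255,255),(385,190,445,230),4)
P=np.array([w2b(wray(c,p,.021))*1000 for p in np.concatenate(q)[:,0]]);s=P[:,0]<194
print("tongue y",P[s,1].min(),P[s,1].max(),"clip",P[~s,1].min(),P[~s,1].max())
print("keeper cap",wb(c,(374.5,271),.054))
x0,y0,x1,y1=365,180,395,240
for v in range(214,238,3): print(v,''.join('#' if x>185 else ('+' if x>150 else '.') for x in H[v,x0:x1+10,2]))
E
```

```text
ruler +y [9.40000e-03 1.39377e+01]
ruler -y [ 1.9400e-02 -2.3438e+01]
tile ((62.62572479248047, 55.520538330078125), (80.43534088134766, 78.9444351196289), 0.7785850763320923)
tongue y 26.722950284323197 30.42661999655619 clip 11.95334290878693 46.063638615678734
keeper cap [138.4 -29.8]
214 ........................+###############
217 +.........................+#####+#####++
220 ............############................
223 .........+################..............
226 ####....+#################+#############
229 #####+..+#############################+#
232 ######+...##############################
235 #############++#########################
```

```bash
python3 - <<'E'
from h import *
c=ctrl.camera("wrist");print("stop top",wb(c,(382,228),.068))
E
```

```text
stop top [139.4  26. ]
```

```bash
python3 -c 'from bench import ctrl;print(ctrl.hand_in(),ctrl.get_obs()["time_s"])'
```

```text
the job is handed in; nothing more can be done
the job is handed in; nothing more can be done
```

I did all four steps in the order asked and handed the job in at about 23 s of the 58 s allowed. I don't know the verdict; the hand-in reports none.

1. **Stop:** I gripped it and slid it to the pointer.
2. **Ruler:** I swung it with closed fingers until the force rose to about 2 N against the stop.
3. **Keeper:** I pushed it up against the ruler's other side until the force rose from the sliding 4–5 N to about 10.7 N.
4. **Tile:** I pushed the small tile on the board (not the look-alikes) with two spread fingertips until it met the ruler, at about 10 N.

**What the last checks showed:**
- **Tile and ruler:** the tile's angle (0.014 rad) lies between the two measured ruler edges (0.009 and 0.019), and the gap is within about 1–1.5 mm, which is the camera error.
- **Trapping:** the last picture shows the ruler held between the stop and keeper. The keeper's axis measures about −30 mm along the track.
- **Bystanders:** I never reached near the cup, bowl or jar, but I did not re-measure them at the end.

**Where the checks disagree:**
- **Stop at the pointer:** it looks slightly short on the −y side. The near-vertical wrist views give about 1.0–1.4 mm and the last oblique view about 2.6 mm. I left it, because moving it would have disturbed the trapped ruler.
- **Push forces:** the final keeper and tile pushes came close to the forces at which the stop and keeper could slip. I saw no clear sign that either did.

I viewed all 12 pictures allowed, against the 8 planned.

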